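# Shut the storage tin and pin its hasp

### The arm

A 7-joint arm with a two-finger parallel gripper is mounted at the origin on the work surface. World frame = base frame: x ahead of the robot, y to its left, z up, the work surface at z = 0. Lengths are in m, angles in rad, forces in N, time in s.
With the tool pointing down it reaches from about 0.425 to 0.8 m from the base axis. Payload 8.3 kg.
Tool frame: the origin (TCP) lies on the centre line of the jaws, within the pads' length; the fingertips stand 17 mm ahead of it and the grasp point (between the pads) lies 2 mm behind it; z points along the fingers, y is the line along which they close (so a half turn about z gives the same grasp; the last joint's range is limited). The gripper opens to 85 mm and grips with 20 to 120 N. Pads are 22 mm wide; open, the fingers measure 114 mm over their backs; the gripper's body (76 mm by 85 mm) begins 54 mm behind the grasp point. The pads swing forward as they close: fully open they stand 13 mm farther back than shut.
Start: joints at [1.114, 0.383, 0.016, 1.37, -0.006, 1.388, -0.046], TCP at [0.24, -0.577, 0.248] pointing down, gripper open.
Joint ranges: [-2.95, 2.95], [-0.25, 2.06], [-1.52, 1.56], [0.18, 2.33], [-1.44, 4.58], [0.02, 2.06], [-3.01, 3.01]. Speed limits (rad/s): [2.39, 2.39, 3.01, 3.01, 3.14, 3.14, 3.14].

### API

Orientations are given as a 3x3 rotation matrix whose columns are the frame's x, y, z axes.
In Python, from plant import r gives the robot as it stands. Calls block until the motion is done:
- r.move_pose(position, orientation): joint-space move of the TCP to a pose.
- r.move_linear(position, orientation=None, velocity=0.15, f_stop=None): straight line of the TCP; orientation=None keeps the orientation; velocity is the mean speed in m/s. With f_stop (N) it stops when the force on the tool has changed by that much, and returns True; else False.
- r.move_j(angles): joint-space move.
- r.gripper_open() and r.close_gripper(newtons=None): open the fingers fully, or close them until they stop; newtons is the grip in N (None keeps the last).
- r.pause(seconds).
- r.solve_ik(position, orientation): joint angles nearest the present ones, or None.
- r.observe(): the state.
- r.capture(name): name is "scene" or "top" or "wrist"; returns (picture, depth): 384x512x3 uint8, blue, green, red; 384x512 float32, m along the optical axis (not along the pixel's ray), 0 where there is no reading.
- r.camera_model(name): a dict with "intrinsics" (3x3 intrinsics, pixels), "k1" (the pictures are not rectified: a ray, as slopes to the right and down, at radius r is drawn at 1 + k1 r^2 times it, then the intrinsics apply), "rvec" (rotation vector, rad) and "tvec" (3), from world to camera coordinates, as OpenCV has them. Camera axes: x right, y down, z forward; pixel columns grow to the right and rows downward; lengths in m; the calibration is good to about 2 mm. A picture is of the moment at which its call begins: read the wrist's pose just before it. camera_model takes no time and is no camera call; for the wrist camera it gives the pose at the moment of the call.
A pose or a line that the arm cannot do raises r.MotionError and nothing moves.
- r.close_job(): hands the job in; it is judged then, once.
The state is a dict: "time": time; "q": joint angles; "qd": joint speeds; "joint_efforts": joint torques, N m; "ee_pos": TCP position; "tcp_rot": TCP orientation; "ft_force": force on the tool from outside, world axes, zero at the start; "moment": the same for the moment, N m; "width": finger opening in m; "finger_force": force on a finger pad.
Only numpy, scipy, OpenCV 4.12 (cv2) and the standard library are available. Lean on these libraries where they do the work, as an engineer would, in place of code of your own. Each camera call takes 0.05 s, during which the arm holds its last target. There are 200 camera calls.

### The job

Close the green tin's lid fully, then lock it: push the red-handled steel pin gently through the hasp's eyelets, all the way home so that its handle comes up against the hasp, and let go. Do not force the pin, and leave the other things on the counter where they are.

Things in the scene. Friction and masses are not known exactly. Their poses are not given: they have to be found in the camera images.
- tin: Green tin fixed to the counter: 120 mm (x) by 180 mm (y), open top, rim 90 mm up; origin under its centre. x points towards the hasp's wall (away from the robot), y along the hinge, z up. Hasp: two upright brass lugs on that wall, each 6 mm thick, 28 mm wide in x, with a round 12 mm hole along y; tops 132 mm up
- eye (a point): Centre of the hasp, on the axis of the lugs' holes, midway between the lugs: 118 mm up, 14 mm beyond the tin's wall. The lugs' outer faces are 20 mm either side along y. Axes as the tin's: y runs along the holes. With the lid shut, its 12 mm thick steel tongue stands between the lugs, its 15 mm hole on the same axis. The pin may enter from either side
- hinge (a point): Middle of the lid's hinge line, on the tin's rim on the robot's side, 90 mm up; axes as the tin's. Lid: white with a green panel, 186 mm along the hinge, 122 mm from hinge to free edge, tongue reaching 150 mm; its outer face is 8 mm off the hinge line square to the lid (98 mm above the counter when shut)
- lid (a joint): Angle of the lid in rad: 0 shut flat, growing as its far edge rises towards the robot; 0.6 to 1.1 at the start. Its stiff hinge keeps it where it is left; 1 to 2 N at the free edge moves it. It is shut by pressing its outer face (looking up and towards the robot) over and down until it stops
- pin_handle (a point): Centre of the pin's red handle, a block 46 mm long (x), 18 mm wide (y), 22 mm tall (z), lying on the counter at the start. x runs along the pin to its tip, z up. From the handle's end face (23 mm from here) an 8 mm thick steel shank runs 60 mm along the axis, the last 11 mm tapering to a 3 mm tip (83 mm from here). Whole pin about 80 g
- pin_seat (a point): Point on the axis of the pin's shank 20 mm from the handle's end face (43 mm from the handle's centre), same axes as pin_handle. It meets the eye when the pin is fully home with the handle against a lug
- teaspoon: Steel teaspoon, 140 mm long, lying on the counter; origin at its underside near mid-length
- jug: Clear plastic measuring jug, 104 mm across, 130 mm tall, blue handle; origin under its centre
- saucer: White ceramic saucer, 140 mm across, 18 mm tall; origin under its centre
- can: Closed round tin with a yellow label, 72 mm across, 100 mm tall; origin under its centre
- mug: Blue ceramic mug, 80 mm across, 90 mm tall; origin under its centre
- mill: Dark wooden pepper mill, 52 mm across, 130 mm tall; origin under its centre
- wooden_spoon: Wooden spoon, 260 mm long, lying on the counter; origin at its underside near mid-length
Not all that is in view belongs to the job. Of the things shaped like the part that bears pin_handle, the red one is meant.

How it is judged:
By the outcome, as a careful person would: the job done as asked, in the order asked, and still so for the second after the job is handed in, with the robot touching nothing.
It also fails if it takes over 64 s, if anything falls off the work surface, if the arm or the gripper's body presses on something with over 40 N, if the wrist force passes 120 N, or if a joint passes its speed limit or range.

## Working session

There is one attempt and no reset: what is moved stays moved. The work goes in short steps, each a Python script; the robot and the scene stay as the last script left them, time stands still between calls to the robot, and variables do not carry over. Pictures are saved under pics/ and viewed, at most 10 in all, crops included, and the job is handed in when it is done.

```bash
ls; mkdir -p pics; cat > h.py <<'E'
import numpy as np, cv2
from plant import r
def cap(n):
    m=r.camera_model(n); im,d=r.capture(n); return im,d,m
def world(m,d,u,v,z=None):
    """pixel -> world using depth, or plane z"""
    K=np.array(m["intrinsics"]);k=np.array([m["k1"],0,0,0.])
    s=cv2.undistortPoints(np.array([[[u,v]]],float),K,k)[0,0]
    R=cv2.Rodrigues(np.array(m["rvec"],float))[0];t=np.array(m["tvec"],float).ravel()
    ray=np.array([s[0],s[1],1]);c=-R.T@t;w=R.T@ray
    if z is not None: return c+w*(z-c[2])/w[2]
    return c+w*d[int(v),int(u)]
def cloud(m,d):
    K=np.array(m["intrinsics"]);k=np.array([m["k1"],0,0,0.])
    vv,uu=np.mgrid[:384,:512]
    s=cv2.undistortPoints(np.stack([uu,vv],-1).reshape(-1,1,2).astype(float),K,k).reshape(384,512,2)
    R=cv2.Rodrigues(np.array(m["rvec"],float))[0];t=np.array(m["tvec"],float).ravel()
    P=np.dstack([s,np.ones((384,512))])*d[...,None]
    return (P-t)@R
E
python3 - <<'E'
from h import *
for n in("scene","top"):
    im,d,m=cap(n); np.savez("pics/"+n,im=im,d=d); 
    cv2.imwrite(f"pics/{n}.png",cv2.resize(im,(768,576)))
    print(n,m)
print(r.observe())
E
```

```text
pics
scene {'intrinsics': array([[447.15652772,   0.        , 255.9478685 ],
       [  0.        , 447.15652772, 188.74400545],
       [  0.        ,   0.        ,   1.        ]]), 'k1': -0.007606878325956437, 'rvec': array([ 0.80838314,  2.53810812, -1.16015434]), 'tvec': array([ 0.45706307, -0.13765033,  1.90230866])}
top {'intrinsics': array([[411.17477367,   0.        , 252.47159679],
       [  0.        , 411.17477367, 192.80147475],
       [  0.        ,   0.        ,   1.        ]]), 'k1': -0.049241722759050165, 'rvec': array([ 2.18269044, -2.17041752,  0.09749909]), 'tvec': array([0.01117202, 0.55111511, 1.4462423 ])}
{'time': 0.1, 'q': array([ 1.11407729,  0.38418525,  0.01639237,  1.37106356, -0.00629372,
        1.38817774, -0.04647314]), 'qd': array([-4.70754547e-04,  8.66109014e-04,  1.15714007e-03, -2.44285701e-03,
       -2.18730499e-03,  5.27721913e-05, -1.13672476e-03]), 'joint_efforts': array([ 3.79505334e-03, -6.29131937e+01,  8.47394932e-01, -3.72754955e+01,
        1.65380014e-02,  1.05084226e-02, -4.19573530e-05]), 'ee_pos': array([ 0.2396856 , -0.57675625,  0.24735297]), 'tcp_rot': array([[ 9.23421477e-01,  3.83786733e-01, -7.21140324e-04],
       [ 3.83787409e-01, -9.23420035e-01,  1.63198838e-03],
       [-3.95799338e-05, -1.78377770e-03, -9.99998408e-01]]), 'ft_force': array([0.16210331, 1.47653465, 0.70532856]), 'moment': array([0.06067248, 0.01564663, 0.07134026]), 'finger_force': 0.0, 'width': 0.08540350347490468}
```

View pics/top.png

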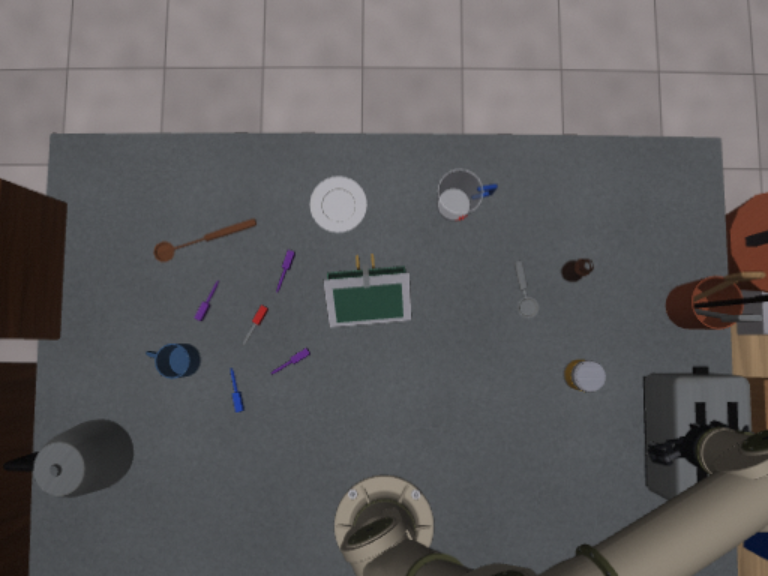

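View pics/scene.png

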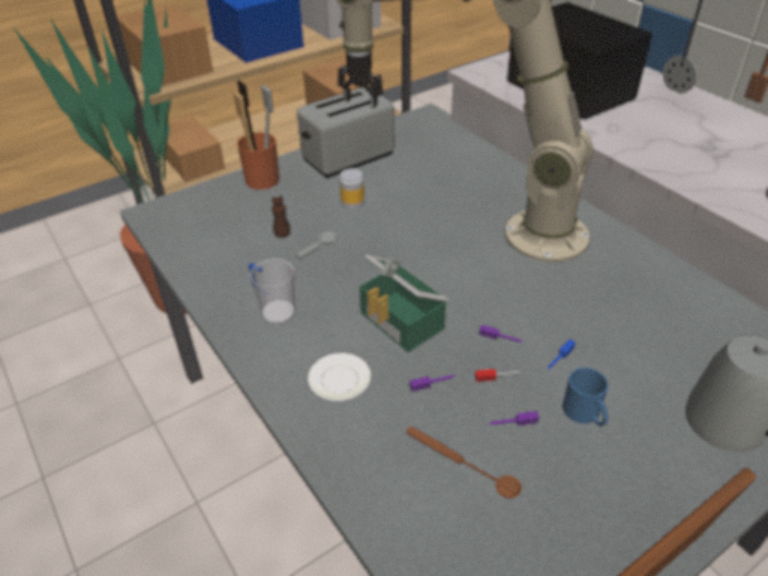

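Candidates for the pin (768-px top view): red handle (262,314), purple (203,310), (288,260), (302,355), blue (237,402). The red one at (262,314), with its tip near (246,341), is the one meant. The tin is at (368,300), with brass lugs at (358,262) and (373,260). Next I measure with depth.

```bash
python3 - <<'E'
from h import *
np.set_printoptions(precision=4,suppress=True)
a=np.load("pics/top.npz");im,d=a["im"],a["d"];m=r.camera_model("top");P=cloud(m,d)
b,g,rr=[im[...,i].astype(int) for i in range(3)]
red=(rr>120)&(g<70)&(b<70);red[:,:150]=0;red[:,190:]=0
q=P[red];print("red",red.sum(),q.mean(0),np.median(q,0),q[:,2].max())
vs,us=np.nonzero(red);print(us.mean(),vs.mean(),world(m,d,us.mean(),vs.mean(),.022))
s=im[200:235,155:185]
cv2.imwrite("pics/c1.png",cv2.resize(np.hstack([im[150:260,120:300]]),(792,484),interpolation=cv2.INTER_CUBIC))
# brass
br=(rr>130)&(g>90)&(b<90)&(rr-b>60);br[:,:225]=0;br[:,260:]=0;br[:160]=0;br[190:]=0
n,l,st,c=cv2.connectedComponentsWithStats(br.astype(np.uint8))
for i in range(1,n): q=P[l==i];print("brass",c[i],st[i],q.mean(0),q[:,2].max(),world(m,d,*c[i],.132))
# lid region
reg=np.zeros_like(red);reg[165:225,210:280]=1
lid=reg&(P[...,2]>.095)&~br
q=P[lid];print(len(q),q.min(0),q.max(0))
white=lid&(np.minimum(np.minimum(b,g),rr)>120)|lid&(g-rr>20)
q=P[white];c0=np.median(q,0)
for _ in range(4):
    u,s_,vt=np.linalg.svd(q-q.mean(0),full_matrices=False);nn=vt[2]*np.sign(vt[2][2]);q=q[abs((q-q.mean(0))@nn)<.006]
print("lid n",nn,q.mean(0),len(q),"ang",np.arccos(nn[2]),"head",np.arctan2(-nn[1],-nn[0]),q.min(0),q.max(0))
vv=np.nonzero(white);pts=np.stack([vv[1],vv[0]],1).astype(np.int32);box=cv2.boxPoints(cv2.minAreaRect(pts));print(box)
E
```

```text
red 54 [0.4902 0.2997 0.0217] [0.4913 0.2996 0.0211] 0.02948680989125255
172.57407407407408 209.35185185185185 [0.4902 0.2996 0.022 ]
brass [238. 173.] [238 171   1   5   5] [0.6075 0.0629 0.131 ] 0.13558920514720976 [0.6074 0.0629 0.132 ]
brass [248. 173.] [248 170   1   7   7] [0.6076 0.0296 0.1316] 0.13624134910668215 [0.6076 0.0296 0.132 ]
brass [238. 177.] [238 177   1   1   1] [0.5942 0.0628 0.1302] 0.13016531898499858 [0.594  0.0628 0.132 ]
1819 [ 0.421  -0.0556  0.0951] [0.6213 0.1335 1.4893]
lid n [-0.7629 -0.0704  0.6426] [0.5176 0.0384 0.1338] 223 ang 0.872850050919563 head 0.09204167631920716 [ 0.5037 -0.0505  0.1222] [0.531  0.1286 0.1446]
[[215.5218 186.3811]
 [271.9641 181.5775]
 [274.614  212.7137]
 [218.1717 217.5173]]
```

View pics/c1.png

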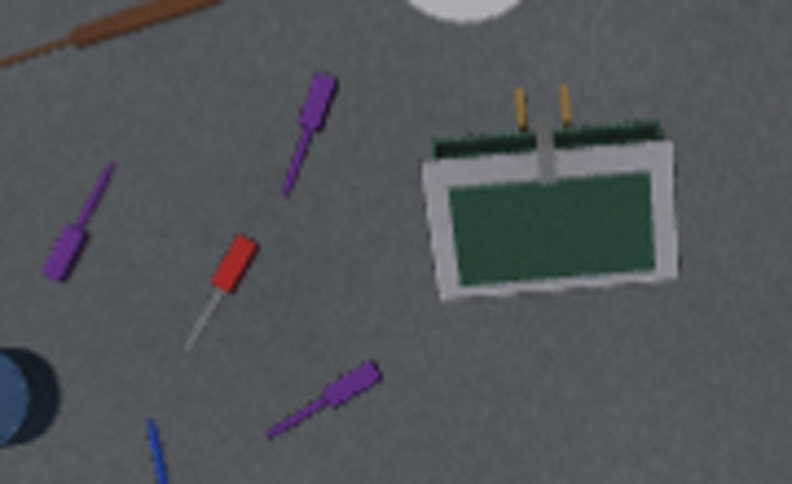

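The crop confirms the choice: red handle at crop (235,264), shank tip at (187,350), with nothing within the fingers' reach. Next I refine the tin heading and the lid angle, and check which tool orientations are reachable.

```bash
python3 - <<'E'
from h import *
from scipy.optimize import least_squares
np.set_printoptions(precision=4,suppress=True)
a=np.load("pics/top.npz");im,d=a["im"],a["d"];m=r.camera_model("top");P=cloud(m,d)
msk=np.zeros((384,512),bool);cv2_=np.zeros((384,512),np.uint8)
cv2.fillPoly(cv2_,[np.array([[221,192],[268,188],[269,207],[224,212]],np.int32)],1)
q=P[cv2_>0];q=q[(q[:,2]>.05)&(q[:,2]<.3)];print(len(q),q.min(0),q.max(0))
f=lambda p:q[:,2]-(p[0]*(q[:,0]-.52)+p[1]*(q[:,1]-.04)+p[2])
s=least_squares(f,[1,0,.15],loss="soft_l1",f_scale=.003);p=s.x
print("plane",p,"ang",np.arctan(np.hypot(p[0],p[1])),"head",np.arctan2(p[1],p[0]),"res",np.median(abs(f(p))))
for uv in [(217,187),(272,182),(274,212),(220,217)]: print(uv,world(m,d,*uv),world(m,d,*uv,.09))
h=world(m,d,172.57,209.35,.022);t=world(m,d,162.5,229.5,.011);print("pin",h,t,np.arctan2(*(t-h)[[1,0]]),np.linalg.norm((t-h)[:2]))
red=P[200:222,163:182][(im[200:222,163:182,2]>120)&(im[200:222,163:182,1]<70)][:,:2]
u,s_,vt=np.linalg.svd(red-red.mean(0));print(vt[0],np.arctan2(vt[0,1],vt[0,0]))
def T(psi): # tool down, tool x heading psi
    c,s=np.cos(psi),np.sin(psi);return np.array([[c,s,0],[s,-c,0],[0,0,-1]])
for nm,pos,psis in [("lid",[.52,.04,.25],[.09,1.66,-1.48]),("pin",[.49,.3,.1],[2.65,2.65-np.pi]),("eye+",[.607,.1,.118],[1.66,-1.48]),("eye-",[.607,0,.118],[1.66,-1.48])]:
    for ps in psis: print(nm,round(ps,2),r.solve_ik(np.array(pos),T(ps)))
E
```

```text
971 [ 0.4783 -0.0414  0.1026] [0.5557 0.1175 0.2015]
plane [0.7613 0.0725 0.1358] ang 0.6528676945540173 head 0.0949082391619724 res 0.0019444338797842964
(217, 187) [0.5563 0.1289 0.1698] [0.5645 0.1358 0.09  ]
(272, 182) [ 0.5736 -0.0485  0.1687] [ 0.5827 -0.0524  0.09  ]
(274, 212) [ 0.484  -0.0643 -0.0037] [ 0.48   -0.0593  0.09  ]
(220, 217) [0.4618 0.1239 0.0953] [0.462  0.1243 0.09  ]
pin [0.4902 0.2997 0.022 ] [0.4181 0.3365 0.011 ] 2.6689692935813354 0.08096588605140558
[-0.8643  0.5029] 2.6146057677537033
lid 0.09 [ 0.4345  0.2165 -0.6647  1.6258  0.1363  1.3464 -1.73  ]
lid 1.66 [ 0.4739  0.2247 -0.7132  1.6243  0.15    1.3486 -0.1709]
lid -1.48 [-1.2007  0.4029  1.3789  1.6878 -0.4021  1.3882 -2.8117]
pin 2.65 [ 0.1589  0.6311 -1.0514  1.6674  0.5838  1.1925  0.0441]
pin -0.49 [-1.1315  0.4608  0.6817  1.7263 -0.325   1.0704 -2.405 ]
eye+ 1.66 [ 0.2982  0.5572 -0.7151  1.5436  0.3836  1.1853 -0.3984]
eye+ -1.48 [ 0.5906  0.8467 -1.2901  1.5312  0.8211  1.3887  2.4705]
eye- 1.66 [ 0.3838  0.5067 -0.5903  1.5713  0.2997  1.1554 -0.1811]
eye- -1.48 [-0.887   0.8743  1.3532  1.6303 -0.871   1.3659 -2.4618]
```

```bash
cat >> h.py <<'E'
np.set_printoptions(precision=4,suppress=True)
PSI=.096
def T(psi):
    c,s=np.cos(psi),np.sin(psi);return np.array([[c,s,0],[s,-c,0],[0,0,-1]])
def tinax(): return np.array([np.cos(PSI),np.sin(PSI),0]),np.array([-np.sin(PSI),np.cos(PSI),0])
E
python3 - <<'E'
from h import *
X,Y=tinax();Z=np.array([0,0,1.]);H=np.array([.4735,.0325,.09]);R=T(PSI+np.pi/2)
def tip(th,s=.09,off=.008): return H-.06*Y+s*(np.cos(th)*X+np.sin(th)*Z)+off*(-np.sin(th)*X+np.cos(th)*Z)+.017*Z
r.close_gripper(40)
r.move_pose(tip(.66,off=.04)+.03*Z,R);print(r.observe()["time"])
r.move_linear(tip(.7),R,.08,f_stop=8);print(r.observe()["ee_pos"],tip(.65))
for th in [.55,.44,.33,.22,.11,.03]:
    print(th,r.move_linear(tip(th),R,.1,f_stop=25))
print(r.move_linear(tip(-.08),R,.03,f_stop=12));o=r.observe();print(o["time"],o["ee_pos"],o["ft_force"],tip(0))
r.pause(.2)
r.move_linear(o["ee_pos"]+.20*Z-.05*X,None,.25)
r.gripper_open()
im,d,m=cap("wrist");np.savez("pics/w1",im=im,d=d,**m);cv2.imwrite("pics/w1.png",im);print(r.observe()["time"])
E
```

```text
3.1
[ 0.5428 -0.0209  0.1714] [ 0.5457 -0.0208  0.1678]
0.55 False
0.44 False
0.33 False
0.22 False
0.11 False
0.03 False
True
5.7417 [ 0.5692 -0.0186  0.1141] [-2.2487  0.1509  8.0754] [ 0.5688 -0.0186  0.115 ]
7.75
```

View pics/w1.png

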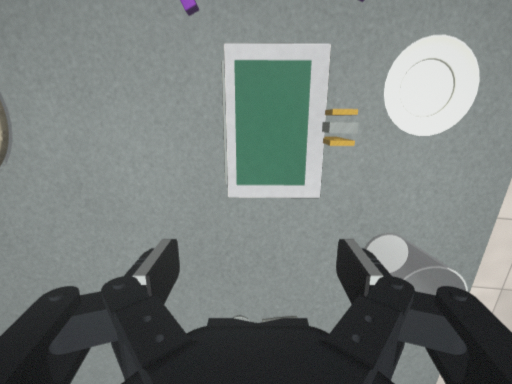

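The lid is flat, and the lugs show at (343,112) and (341,143) with the tongue between them at (343,127). Next I compute the eye from this view, then look at the pin from above.

```bash
cat > eye.py <<'E'
from h import *
def lugs(im,d,m):
    b,g,rr=[im[...,i].astype(int) for i in range(3)]
    P=cloud(m,d);br=(rr-b>60)&(g-b>25)&(P[...,2]>.12)&(P[...,2]<.145)
    br&=np.hypot(P[...,0]-.607,P[...,1]-.046)<.05
    n,l,st,c=cv2.connectedComponentsWithStats(br.astype(np.uint8))
    o=[]
    for i in range(1,n):
        if st[i,4]<15: continue
        o.append(world(m,d,*c[i],.132));q=P[l==i];print("lug",c[i],st[i],o[-1],np.median(q,0),q.max(0)-q.min(0))
    return o
def lidfit(im,d,m):
    P=cloud(m,d);k=(abs(P[...,2]-.098)<.01)&(np.hypot(P[...,0]-.53,P[...,1]-.04)<.13)&(im.min(2)>110)
    n,l,st,c=cv2.connectedComponentsWithStats(k.astype(np.uint8));i=1+st[1:,4].argmax()
    v,u=np.nonzero(l==i);w=np.array([world(m,d,a,b,.098)[:2] for a,b in zip(u,v)])
    (cx,cy),(a,b),an=cv2.minAreaRect((w*1000).astype(np.float32))
    print("lid c",cx,cy,"size",a,b,"ang",an,"zmed",np.median(P[l==i][:,2]))
E
python3 - <<'E'
from eye import *
a=np.load("pics/w1.npz");m={k:a[k] for k in("intrinsics","k1","rvec","tvec")};m["k1"]=float(m["k1"])
lugs(a["im"],a["d"],m);lidfit(a["im"],a["d"],m)
# above the pin
p=np.array([.4902,.2997,.20]);r.move_pose(p,T(2.64))
im,d,m=cap("wrist");np.savez("pics/w2",im=im,d=d,**m);cv2.imwrite("pics/w2.png",im)
b,g,rr=[im[...,i].astype(int) for i in range(3)]
k=((rr>90)&(g<70)&(b<70)&(rr-b>50)).astype(np.uint8)
n,l,st,c=cv2.connectedComponentsWithStats(k);i=1+st[1:,4].argmax();v,u=np.nonzero(l==i)
P=cloud(m,d)[l==i];print(c[i],st[i],np.median(P,0))
w=np.array([world(m,d,x,y,.022)[:2] for x,y in zip(u,v)]);print(cv2.minAreaRect((w*1000).astype(np.float32)),r.observe()["time"])
E
```

```text
lug [344.5229 111.5033] [332 109  26   6 153] [0.6067 0.0626 0.132 ] [0.6068 0.0626 0.1319] [0.0278 0.0078 0.0042]
lug [341.3421 142.5   ] [329 140  26   6 152] [0.6094 0.0291 0.132 ] [0.6099 0.0291 0.1317] [0.0281 0.0076 0.0099]
lid c 533.2969360351562 38.57554626464844 size 127.12154388427734 182.9645538330078 ang 5.483739852905273 zmed 0.09693896283078106
[259.2137 179.3   ] [252 160  15  39 510] [0.4901 0.2999 0.022 ]
((490.2465515136719, 299.83935546875), (16.236736297607422, 45.450321197509766), 61.54845428466797) 9.1
```

View pics/w2.png

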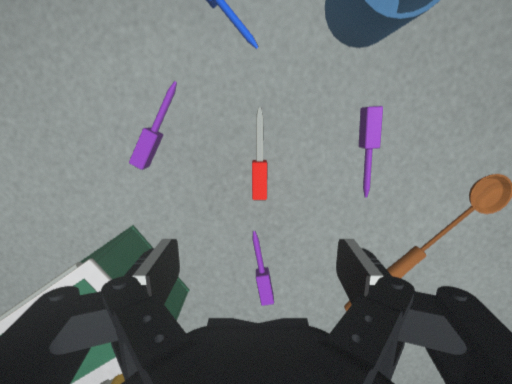

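The view confirms the red pin below the gripper: handle at (259,179), tip at (260,107), clear of the finger tracks. Grasp it, carry it to the right of the hasp, and compare pin and lugs in one picture.

```bash
sed -i 's/^PSI=.*/PSI=.095/' h.py; python3 - <<'E'
from eye import *
X,Y=tinax();Z=np.array([0,0,1.]);E=np.array([.6081,.0459,.118])
G=T(2.645);p=np.array([.4902,.2999,.06])
r.move_linear(p,G,.2);p[2]=.021
print(r.move_linear(p,G,.06,f_stop=6),r.observe()["ee_pos"])
r.close_gripper(40);o=r.observe();print(o["width"],o["finger_force"],o["ee_pos"])
r.move_linear(np.array([.4902,.2999,.26]),None,.2)
R=T(PSI+np.pi/2)
r.move_pose(E-.118*Y+.14*Z,R)
r.move_linear(E-.118*Y+.030*Z,R,.12);r.pause(.2)
o=r.observe();print(o["time"],o["ee_pos"],o["width"],o["ft_force"],o["moment"])
im,d,m=cap("wrist");np.savez("pics/w3",im=im,d=d,**m);cv2.imwrite("pics/w3.png",im)
lugs(im,d,m)
E
```

```text
False [0.4902 0.3001 0.0211]
0.01728210612940697 39.63984489440918 [0.4904 0.3    0.0213]
15.4417 [ 0.6197 -0.0716  0.1488] 0.01706683568358877 [-0.1268  0.3766 -1.6775] [-0.0265  0.0144  0.0152]
lug [259.2779  51.4764] [231  45  58  15 806] [0.6104 0.0288 0.132 ] [0.6104 0.0288 0.132 ] [0.0277 0.0085 0.0041]
lug [258.0952  61.1905] [249  61  20   2  21] [0.6102 0.0245 0.132 ] [0.6101 0.0257 0.126 ] [0.0098 0.001  0.0049]
```

View pics/w3.png

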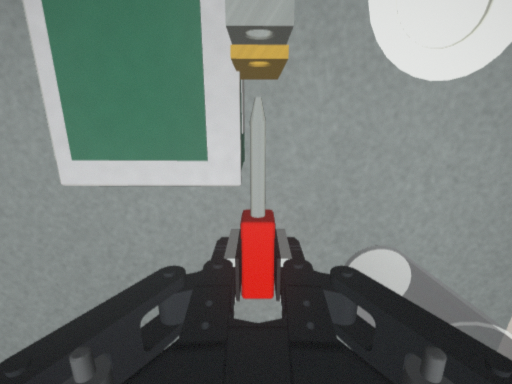

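The pin is held square: handle (258,255), shank up to its tip at (258,97), right lug at (259,52). Now I compare the shank axis with the lug numerically.

```bash
python3 - <<'E'
from eye import *
X,Y=tinax();E=np.array([.6081,.0459,.118])
a=np.load("pics/w3.npz");m={k:a[k] for k in("intrinsics","k1","rvec","tvec")};m["k1"]=float(m["k1"]);im,d=a["im"],a["d"];P=cloud(m,d)
f=lambda w:((w-E)@X*1e3,(w-E)@Y*1e3,w[2]*1e3)
for v in (100,105,125,145,165,185,205):
    k=np.nonzero((P[v,:,2]>.12)&(P[v,:,2]<.16)&(abs(np.arange(512)-258)<25))[0]
    if len(k): print(v,k.min(),k.max(),np.round(f(world(m,d,k.mean(),v,.139)),1),"z top",np.round(np.nanmax(P[v,k,2]),4),np.round(np.median(P[v,k,2]),4))
print("lug",f(world(m,d,259.28,51.48,.132)))
k=(im[...,2]>120)&(im[...,1]<70)&(abs(P[...,2]-.15)<.006)&(np.mgrid[:384,:512][0]<290);print("handle",f(np.median(P[k],0)),f(P[k].min(0)),f(P[k].max(0)))
# hole centres in slanted faces: brass face bottom bright ellipse
print("lughole px depth",P[64,260],P[52,260])
E
```

```text
100 254 261 [ -0.2 -39.7 139. ] z top 0.1408 0.1403
105 253 262 [ -0.2 -41.9 139. ] z top 0.1418 0.1404
125 250 265 [ -0.2 -51.3 139. ] z top 0.1433 0.142
145 250 265 [ -0.2 -61.  139. ] z top 0.1433 0.142
165 250 265 [ -0.2 -71.1 139. ] z top 0.1432 0.1419
185 250 265 [ -0.2 -81.6 139. ] z top 0.143 0.1419
205 250 264 [ -0.5 -92.6 139. ] z top 0.1429 0.1418
lug (np.float64(0.6504160537191155), np.float64(-17.232366028498838), np.float64(132.0))
handle (np.float64(-0.16622792846799248), np.float64(-115.70223438614056), np.float64(149.34405643039008)) (np.float64(-12.222379967306367), np.float64(-137.01330753602025), np.float64(144.008027514159)) (np.float64(12.010736593605044), np.float64(-98.60509815799568), np.float64(151.31720280608067))
lughole px depth [0.6111 0.027  0.112 ] [0.6108 0.0284 0.1329]
```

```bash
python3 - <<'E'
from h import *
X,Y=tinax();Z=np.array([0,0,1.]);E=np.array([.6081,.0459,.118])+.0008*X;R=T(PSI+np.pi/2)
tgt=E-.118*Y+.0098*Z
r.move_linear(tgt,R,.1);r.pause(.15);e=tgt-r.observe()["ee_pos"];print("err",e)
c=e*(abs(e)<.003)
r.move_linear(tgt+c,R,.02);r.pause(.1);print("err",tgt-r.observe()["ee_pos"],r.observe()["ft_force"])
s=r.move_linear(tgt+c+.086*Y,R,.035,f_stop=4)
o=r.observe();w=o["ee_pos"]-E;print(s,"Y",w@Y,"X",w@X,w[2],o["ft_force"],o["moment"],o["width"],o["time"])
im,d,m=cap("wrist");np.savez("pics/w4",im=im,d=d,**m);cv2.imwrite("pics/w4.png",im)
E
```

```text
err [-0.0003 -0.0001 -0.0005]
err [0.0002 0.0001 0.0003] [ 0.932  -0.2735 -1.0064]
True Y -0.03997537150621247 X -0.0006485702311244514 0.008762366203084737 [ 0.1929 -0.263  -0.0623] [-0.1371 -0.1004 -0.0252] 0.017246554297247054 18.3167
```

View pics/w4.png

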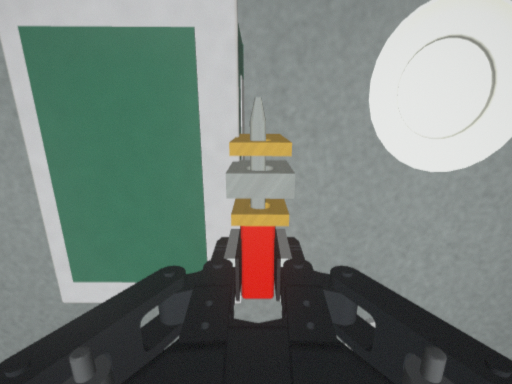

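The pin passes through both lugs and the tongue, and the handle (top edge at row 226) meets the near lug. A gentle extra push will confirm it is seated, then release.

```bash
python3 - <<'E'
from h import *
X,Y=tinax();Z=np.array([0,0,1.]);E=np.array([.6081,.0459,.118])+.0008*X
p=r.observe()["ee_pos"]
s=r.move_linear(p+.006*Y,None,.015,f_stop=5);o=r.observe();print(s,(o["ee_pos"]-p)@Y,o["ft_force"])
r.gripper_open();r.pause(.2);o=r.observe();print(o["width"],o["ft_force"])
r.move_linear(o["ee_pos"]+.12*Z-.04*Y,None,.15);r.pause(.2)
im,d,m=cap("wrist");cv2.imwrite("pics/w5.png",im)
P=cloud(m,d);k=(im[...,2]>110)&(im[...,1]<60)&(P[...,2]>.1)
q=(P[k]-E);print("handle Y",(q@Y).min(),(q@Y).max(),"X",np.median(q@X),"ztop",np.median(P[k][:,2]))
l=(abs(P[...,2]-.098)<.008)&(im[...,1].astype(int)-im[...,2]>25);print("lid z",np.median(P[l][:,2]),P[l][:,2].std(),r.observe()["time"])
E
```

```text
True 3.927786039404036e-05 [ 1.08   -0.7345  3.5671]
0.0852822364511663 [-0.3799 -0.1447  0.2465]
handle Y -0.06672155958063353 -0.009753141733666742 X -0.00031245866096418155 ztop 0.12393283139547387
lid z 0.09788981364093734 0.0007222939246117184 20.7083
```

View pics/w5.png

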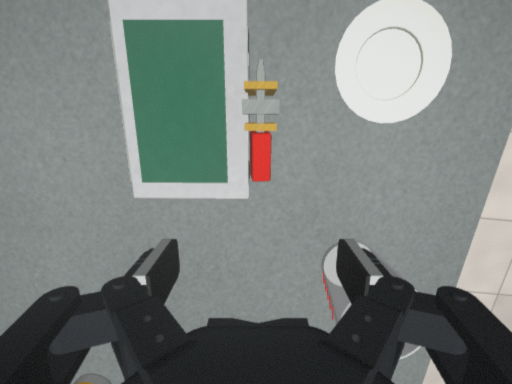

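The lid is flat at 97.9 mm and the pin sits through both lugs, with the handle (261,157) sagging slightly in the hole clearance. The last push stopped on a mostly vertical force, so I'll confirm seating with a light nudge on the handle's end using closed fingers.

```bash
python3 - <<'E'
from h import *
X,Y=tinax();Z=np.array([0,0,1.]);E=np.array([.6081,.0459,.118])+.0005*X;R=T(PSI+np.pi/2)
r.close_gripper(40)
b=E-.1*Y+.010*Z
r.move_linear(b+.06*Z,R,.15);r.move_linear(b,R,.12);r.pause(.2)
s=r.move_linear(b+.04*Y,R,.02,f_stop=4);o=r.observe();w=o["ee_pos"]-E;print(s,w@Y,w@X,w[2],o["ft_force"])
r.pause(.1);print(r.observe()["ft_force"])
r.move_linear(b-.02*Y,R,.08);r.move_linear(b-.02*Y+.12*Z+.0*X,R,.15);r.pause(.2)
im,d,m=cap("wrist");im=im.copy();P=cloud(m,d)
k=(im[...,2]>110)&(im[...,1]<60)&(P[...,2]>.1)
v,u=np.nonzero(k);n,l,st,c=cv2.connectedComponentsWithStats(k.astype(np.uint8));i=1+st[1:,4].argmax();q=P[l==i]-E
print("Y pct",np.percentile(q@Y,[0,2,98,100]),"z",np.percentile(q[:,2],[5,50,95])+.118,c[i],r.observe()["time"])
x,y=map(int,c[i]);cv2.imwrite("pics/w6.png",cv2.resize(im[max(y-130,0):y+50,x-90:x+90],(600,600),interpolation=cv2.INTER_CUBIC))
E
```

```text
True -0.07871230798925598 -0.0002540843270486883 0.009680283895137393 [ 0.9718 -2.2811  0.1561]
[ 0.0735 -0.7898  0.764 ]
Y pct [-0.0666 -0.0657 -0.024  -0.0228] z [0.1212 0.1238 0.1265] [258.8992 114.1114] 26.0
```

View pics/w6.png

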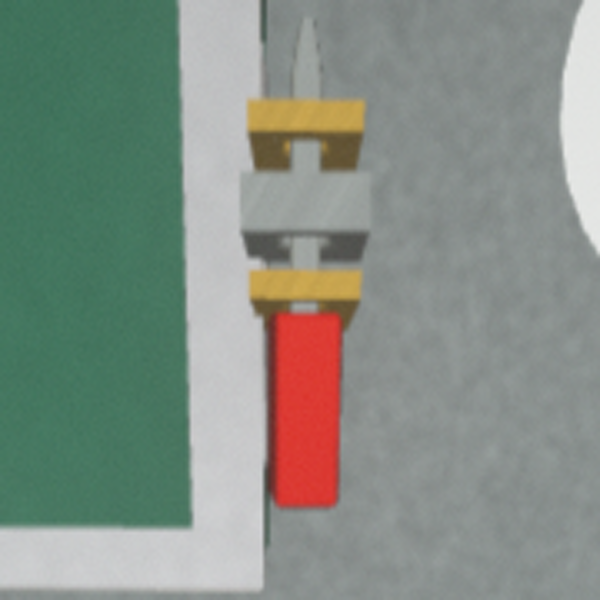

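The nudge met firm resistance. In the crop the handle (305,410) butts against the near lug, with a slight sag tilt, and its measured extent matches the home position. Handing in.

```bash
python3 -c "
from plant import r
print(r.close_job())"
```

```text
the job is handed in; nothing more can be done
None
```

I closed the green tin's lid fully, pushed the red-handled pin gently through both lugs and the tongue until its handle met the hasp, let go, and handed the job in at about 26 s; the result of the judging was not shown to me.

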